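# Drop the prop of a plate case and ease its lid shut on a finger

## Robot

A 6-joint arm with a two-finger parallel gripper is mounted at the origin on the work surface. World frame = base frame: x ahead of the robot, y to its left, z up, the work surface at z = 0. Lengths are in m, angles in rad, forces in N, time in s.
With the tool pointing down it reaches from about 0.275 to 1 m from the base axis. Payload 8.4 kg.
Tool frame: the origin (TCP) lies on the centre line of the jaws, within the pads' length; the fingertips stand 17 mm ahead of it and the grasp point (between the pads) lies 2 mm behind it (bot.tcp_to_tips is the z of the fingertips in the tool frame, in m); z points along the fingers, y is the line along which they close (so a half turn about z gives the same grasp; the last joint's range is limited). The gripper opens to 85 mm and grips with 20 to 120 N. Pads are 22 mm wide; open, the fingers measure 114 mm over their backs; the gripper's body (76 mm by 85 mm) begins 54 mm behind the grasp point. The pads swing forward as they close: fully open they stand 13 mm farther back than shut.
Start: joints at [-1.265, 0.353, 1.633, -0, 1.155, -0.002], TCP at [0.189, -0.596, 0.248] pointing down, gripper open.
Joint ranges: [-2.63, 2.63], [-0.92, 2.1], [0.06, 2.66], [-1.3, 4.44], [0, 2.69], [-3.02, 3.02]. Speed limits (rad/s): [2.22, 2.22, 2.79, 3.14, 3.14, 3.14].

## Interface

Orientations are given as a unit quaternion [x, y, z, w].
In Python, from workcell import bot, hand, kinematics, get_obs, vision, hand_in gives the robot as it stands. The module is installed in compiled form; this text tells all that it offers. Calls block until the motion is done:
- bot.reach(position, orientation): joint-space move of the TCP to a pose.
- bot.servo_line(position, ori=None, velocity=0.15): straight line of the TCP; ori=None keeps the orientation; velocity is the mean speed in m/s.
- bot.goto_joints(angles): joint-space move.
- hand.move_gripper(opening, strength=None): finger opening in m; strength is the grip in N (None keeps the last); returns when the fingers have stopped.
- bot.dwell(seconds).
- kinematics.solve_ik(position, orientation): joint angles nearest the present ones, or None.
- get_obs(): the state.
- vision.read_camera(name): name is "scene" or "side" or "wrist"; returns a dict with "frame" (400x640x3 uint8, red, green, blue), "intrinsics" (3x3 intrinsics, pixels), "view" (4x4, takes a point from world to camera coordinates). Camera axes: x right, y down, z forward; pixel columns grow to the right and rows downward; lengths in m; the calibration is good to about 2 mm. A picture is of the moment at which its call begins. There is no depth.
A pose or a line that the arm cannot do raises bot.IKError and nothing moves.
- hand_in(): hands the job in; it is judged then, once.
The state is a dict: "time_s": time; "joint_pos": joint angles; "joint_vel": joint speeds; "joint_efforts": joint torques, N m; "position": TCP position; "orientation": TCP orientation; "wrist_force": force on the tool from outside, world axes, zero at the start; "ft_torque": the same for the moment, N m; "gripper_width": finger opening in m; "grip_force": force on a finger pad.
Only numpy, scipy, OpenCV 4.12 (cv2) and the standard library are available. Lean on these libraries where they do the work, as an engineer would, in place of code of your own. Each camera call takes 0.05 s, during which the arm holds its last target. There are 200 camera calls.

## Task

The wooden plate case stands open, its lid propped on the steel rod with the red tip. Knock the rod over towards the middle of the case so that it folds away, catch the lid on a finger as it drops, and lower it on that finger until it is fully shut, without letting it bang over the freshly coated plates inside. Grip nothing and lift nothing, and leave the tin, jar, bottle and spreader where they are.

Things in the scene. Friction and masses are not known exactly. Their poses are not given: they have to be found in the camera images.
- case: Wooden tray of the plate case, fixed to the table, 250 (x) by 300 (y) by 70 mm high, walls 12 mm thick, open on top. Origin at the centre of its underside, z up; its front wall (below the lid's free edge) is on the -x side, which faces the robot's right, the lid's hinge line runs along y on the top outer edge of its back wall, at x +125 mm, z 70 mm. Two coated plates lie on its floor.
- lid (a joint): Angle in rad of the plywood lid: 0 fully shut, about 0.56 while propped, stop at 0.8. A flat panel 285 mm from hinge line to free front edge, 310 mm wide, 8 mm thick plus 6 mm battens on top, about 0.5 kg; its underside passes through the hinge line. Only the rod holds it up; without it, it falls shut. Carrying it at the front edge takes 2 to 4 N.
- lip_edge (a point): Middle of the lower front edge of the lid; the edge runs along the case's y, 155 mm either way. x axis along the lid towards the hinge, z axis out of its upper face. When shut, the lid overhangs the tray's front wall by a lip of 35 mm (underside 70 mm above the table) and the side walls by 5 mm.
- prop (a joint): Angle in rad of the steel rod that props the lid, about its pivot: 0 standing, leaning 0.05 rad outwards (-y of the case) against its stop; grows as its top swings towards +y, the middle of the case; 1.6 folded, level inside the front wall, below the rim. It swings freely: pushed 0.2 to 0.3 rad, it slips out under the lid's weight and falls on by itself to the folded place.
- prop_pivot (a point): Pivot of the rod on the inner face of the tray's front wall, near its -y end (the end away from the robot): x -105, y -110, z +58 mm in the case's frame. The pivot's axis runs along the case's x.
- prop_top (a point): Centre of the rounded top of the rod, 150 mm from the pivot along the rod. The rod is 8 mm in diameter, with a red tip 12 mm in diameter and 31 mm long; its top carries the underside of the lid about 12 mm behind the lid's front edge.
- ink_tin_mid (a point): Ink tin, 80 mm in diameter, 62 mm high, loose on the table; its centre.
- jar_mid (a point): Amber jar with a green cap, 66 mm in diameter, 85 mm high, loose on the table; its centre.
- oil_mid (a point): Amber oil bottle with a blue cap, 64 mm in diameter, 190 mm high, loose on the table; its centre.
- spreader_mid (a point): Black plastic ink spreader lying flat, 60 by 85 by 14 mm, loose on the table beside the lid's free edge; its centre.

How it is judged:
On the way, in this order (a step that is already met when the one before it is completed fails the run):
1. the rod is knocked out from under the lid (value of joint prop above 0.7 rad), for 0.02 s.
2. the falling lid is caught and carried down on the fingers (value of joint lid between 0.06 and 0.25 rad and contact force between the fingers and lid above 0.3 N), for 0.2 s.
3. the lid is shut (value of joint lid below 0.015 rad), for 0.2 s.
At the end, for the whole second after the job is handed in: The lid is shut (within 0.015 rad, 4 mm at its front edge), the rod is folded (1.45 rad or more), and the tin, jar, bottle and spreader are within 15 mm of where they stood (value of joint lid below 0.015 rad and value of joint prop above 1.45 rad and not (distance of ink_tin_mid from where it was at the start of the episode above 0.015 m) and not (distance of jar_mid from where it was at the start of the episode above 0.015 m) and not (distance of oil_mid from where it was at the start of the episode above 0.015 m) and not (distance of spreader_mid from where it was at the start of the episode above 0.015 m)); the robot touches nothing.
It fails at once if the lid comes down with a bang (faster than 1.2 rad/s, 0.34 m/s at its front edge, in the last 0.1 rad) (value of joint lid below 0.1 rad and velocity of joint lid below -1.2 rad/s).
It fails at once if the lid is lifted over 25 mm above its propped height instead of being lowered (value of joint lid above 0.64 rad).
It fails at once if the rod is gripped or forced (over 15 N) (contact force between the fingers and prop above 15 N).
It fails at once if the lid is gripped or forced (over 35 N) (contact force between the fingers and lid above 35 N).
It fails at once if a bystander is pushed, knocked over or lifted (distance of any of ink_tin_mid, jar_mid, oil_mid, spreader_mid from where it was at the start of the episode above 0.015 m).
It also fails if it takes over 38 s, if anything falls off the work surface, if the arm or the gripper's body presses on something with over 40 N, if the wrist force passes 120 N, or if a joint passes its speed limit or range.

## Working session

There is one attempt and no reset: what is moved stays moved. The work goes in short steps, each a Python script; the robot and the scene stay as the last script left them, time stands still between calls to the robot, and variables do not carry over. Pictures are saved under pics/ and viewed, at most 10 in all, crops included, and the job is handed in when it is done.

```bash
mkdir -p pics
python3 - <<'E'
from workcell import *
import cv2,pickle
d={}
for n in["scene","side","wrist"]:
    c=vision.read_camera(n);d[n]=c
    cv2.imwrite(f"pics/{n}0.png",c["frame"][:,:,::-1])
    print(n,c["intrinsics"],c["view"])
pickle.dump(d,open("cams.pkl","wb"))
print(get_obs(),bot.tcp_to_tips)
E
```

```text
scene [[374.77574158   0.         315.26917666]
 [  0.         374.77574158 198.07711097]
 [  0.           0.           1.        ]] [[-0.72864388  0.68489102 -0.00154468  0.33706337]
 [ 0.49993516  0.53032824 -0.68470197 -0.23894823]
 [-0.46812705 -0.49967614 -0.72882153  1.15162628]
 [ 0.          0.          0.          1.        ]]
side [[395.56627195   0.         313.95454401]
 [  0.         395.56627195 197.58659614]
 [  0.           0.           1.        ]] [[ 0.98848    -0.1506263   0.01479915 -0.52638076]
 [-0.07111412 -0.54853643 -0.83309697  0.21336373]
 [ 0.13360419  0.82244726 -0.55292895  0.85640072]
 [ 0.          0.          0.          1.        ]]
wrist [[302.48281083   0.         321.22727826]
 [  0.         302.48281083 196.01778885]
 [  0.           0.           1.        ]] [[ 0.30313091 -0.95294777 -0.00148109 -0.62420703]
 [-0.90897216 -0.28960834  0.29982765 -0.03895362]
 [-0.28614903 -0.08954076 -0.95399224  0.38003282]
 [ 0.          0.          0.          1.        ]]
{'time_s': 0.15, 'joint_pos': array([-1.26538888e+00,  3.53552620e-01,  1.63394542e+00, -2.22903254e-05,
        1.15521093e+00, -2.38683695e-03]), 'joint_vel': array([ 0.00099883, -0.00151585, -0.00180752, -0.00028432, -0.0002523 ,
       -0.00022891]), 'joint_efforts': array([ 6.70152422e-04, -6.05635786e+01, -3.42339206e+01,  5.86746182e-05,
        6.11138530e-03,  1.96518522e-05]), 'position': array([ 0.18924688, -0.59530055,  0.24770208]), 'orientation': array([ 9.88180345e-01,  1.53294796e-01, -9.43209122e-05, -5.50226609e-04]), 'wrist_force': array([-0.2668992 ,  0.76681337,  0.16734771]), 'ft_torque': array([0.01057563, 0.00899526, 0.03236659]), 'grip_force': 0.0, 'gripper_width': 0.08530847657030173} 0.017
```

View pics/scene0.png

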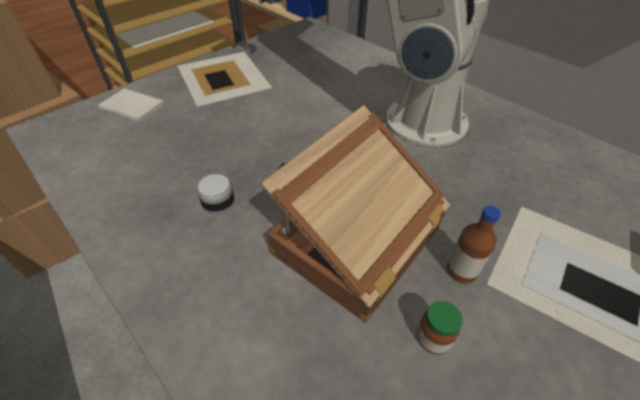

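View pics/side0.png

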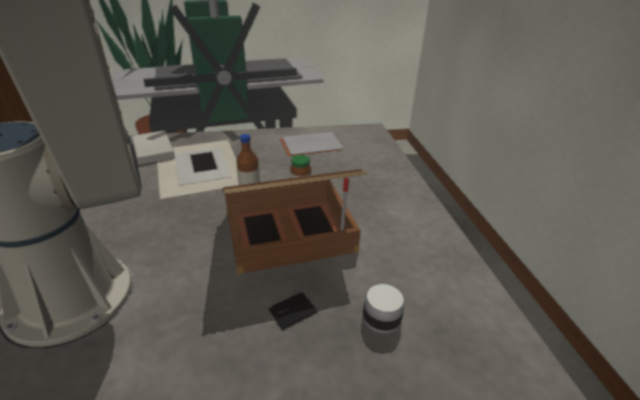

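The scene view shows the propped lid (corners about (268,185), (368,112), (445,205), (370,300)), with the tin at (215,190). The side view shows the open front, with the red tip at (346,185), the spreader at (293,309) and the tin at (383,305). I'll zoom in for corner pixels.

Run:
```python
import pickle,cv2
d=pickle.load(open("cams.pkl","rb"))
a=d["side"]["frame"][160:340,200:420,::-1]
cv2.imwrite("pics/sidec.png",cv2.resize(a,None,fx=3.3,fy=3.3,interpolation=cv2.INTER_CUBIC))
a=d["scene"]["frame"][100:320,190:460,::-1]
cv2.imwrite("pics/scenec.png",cv2.resize(a,None,fx=2.7,fy=2.7,interpolation=cv2.INTER_CUBIC))
```

```text
(no output)
```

View pics/sidec.png

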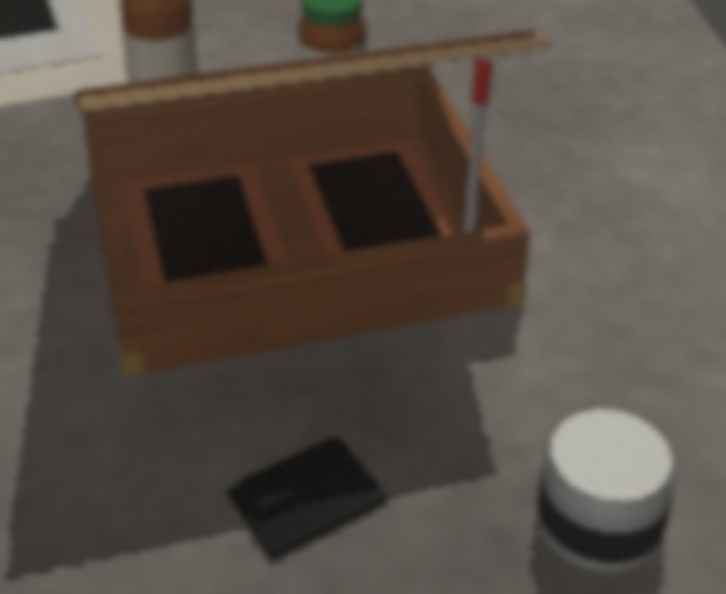

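View pics/scenec.png

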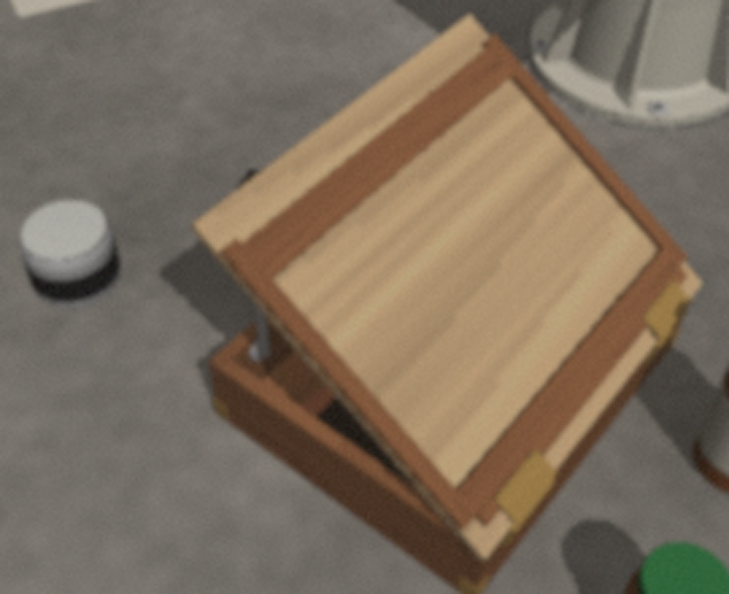

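View pics/wrist0.png

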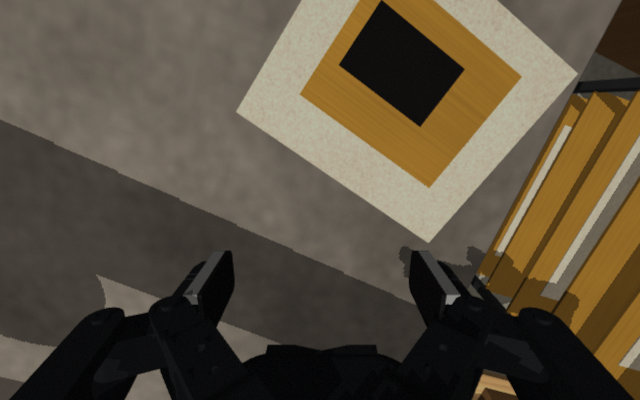

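The side crop gives the tray front's bottom corners at crop (124,376) and (522,303), its top right at (527,232), and the lid edge from (82,106) to (548,46). The scene crop shows the lid's front corners at (195,225) and (470,15), and tray corners at (215,405) and (470,592). The wrist view shows only the table to the right.

```bash
cat > h.py <<'E'
import pickle,numpy as np,cv2
d=pickle.load(open("cams.pkl","rb"))
def ray(n,u,v):
    c=d[n];V=c["view"];R=V[:3,:3];o=-R.T@V[:3,3]
    r=R.T@np.linalg.solve(c["intrinsics"],[u,v,1]);return o,r/np.linalg.norm(r)
def onz(n,p,z):
    o,r=ray(n,*p);return o+r*(z-o[2])/r[2]
def tri(n1,p1,n2,p2):
    o,r=ray(n1,*p1);q,s=ray(n2,*p2)
    t=np.linalg.lstsq(np.c_[r,-s],q-o,rcond=None)[0]
    a,b=o+r*t[0],q+s*t[1];return (a+b)/2,np.linalg.norm(a-b)
S=lambda u,v:(200+(u+.5)/3.3-.5,160+(v+.5)/3.3-.5)
C=lambda u,v:(190+(u+.5)/2.7-.5,100+(v+.5)/2.7-.5)
E
python3 - <<'E'
from h import *
np.set_printoptions(precision=4,suppress=True)
P=[onz("side",S(124,376),0),onz("side",S(522,303),0),onz("side",S(527,232),.07),onz("scene",C(215,405),0),onz("scene",C(213,362),.07),onz("scene",C(470,592),0)]
L=np.array([[-.125,.15],[-.125,-.15],[-.125,-.15],[-.125,-.15],[-.125,-.15],[.125,-.15]])
P=np.array(P);print(P)
Q=P[:,:2];a,b=L-L.mean(0),Q-Q.mean(0)
th=np.arctan2((a[:,0]*b[:,1]-a[:,1]*b[:,0]).sum(),(a*b).sum())
R=np.array([[np.cos(th),-np.sin(th)],[np.sin(th),np.cos(th)]]);c=Q.mean(0)-R@L.mean(0)
print("th",th,"c",c,"res",(L@R.T+c-Q)*1e3)
print("frontFar",tri("side",S(540,36),"scene",C(195,223)),"frontNear",tri("side",S(80,95),"scene",C(470,15)))
hs=cv2.cvtColor(d["side"]["frame"],cv2.COLOR_RGB2HSV)
m=((hs[...,0]<8)|(hs[...,0]>172))&(hs[...,1]>170)&(hs[...,2]>90)
m[:, :330]=0;m[:,360:]=0
ys,xs=np.nonzero(m);print(len(xs),xs.min(),xs.max(),ys.min(),ys.max(),xs.mean(),ys.mean())
ex=np.r_[R[:,0],0];ey=np.r_[R[:,1],0]
for p in[(xs.mean(),ys.mean()),S(470,225),(xs[ys==ys.min()].mean(),ys.min()-.5)]:
    o,r=ray("side",*p);t=(-.105-(o-np.r_[c,0])@ex)/(r@ex);X=o+r*t
    print("rod",X,"local",(X-np.r_[c,0])@ex,(X-np.r_[c,0])@ey,X[2])
hv=cv2.cvtColor(d["side"]["frame"],cv2.COLOR_RGB2GRAY)
for q in[(228,492),(338,436),(385,497),(272,560)]:print("spr",onz("side",S(*q),.014 if q[1]<500 else 0))
print("tin top",onz("side",S(611,455),.062),"tin scene",onz("scene",C(67,230),.062))
np.savez("case.npz",c=c,th=th)
E
```

```text
[[0.355  0.0205 0.    ]
 [0.6526 0.0582 0.    ]
 [0.6505 0.0565 0.07  ]
 [0.6495 0.0517 0.    ]
 [0.6523 0.0631 0.07  ]
 [0.6186 0.3004 0.    ]]
th 1.6972376505264881 c [0.4867 0.1618] res [[-1.316  -1.608 ]
 [-1.3717 -1.4725]
 [ 0.7834  0.2298]
 [ 1.794   4.9911]
 [-1.0758 -6.4102]
 [ 1.1861  4.2697]]
frontFar (array([0.6531, 0.0718, 0.2244]), np.float64(0.004379121291834257)) frontNear (array([0.3495, 0.0339, 0.2255]), np.float64(0.002279463100676844))
17 345 346 179 189 345.47058823529414 183.88235294117646
rod [0.6123 0.0719 0.1935] local -0.105 -0.11330280889977934 0.1935239572980998
rod [0.6114 0.0718 0.0686] local -0.10499999999999994 -0.11236846300220057 0.06861862681347908
rod [0.6127 0.0719 0.2076] local -0.10499999999999997 -0.1136797663610824 0.20755808727845354
spr [ 0.4216 -0.1059  0.014 ]
spr [ 0.4957 -0.069   0.014 ]
spr [ 0.5184 -0.1234  0.014 ]
spr [ 0.445 -0.15   0.   ]
tin top [ 0.6508 -0.1511  0.062 ] tin scene [ 0.6514 -0.1414  0.062 ]
```

```bash
cat >> h.py <<'E'
from scipy.spatial.transform import Rotation as Rot
_k=np.load("case.npz");c0=np.r_[_k["c"],0];th=float(_k["th"])
RC=Rot.from_euler("z",th).as_matrix()
def quat(p,s):
    z=RC@[np.cos(p),0,-np.sin(p)];y=s*RC[:,1];return Rot.from_matrix(np.c_[np.cross(y,z),y,z]).as_quat()
HALF=.011
def tcp(edge_xz,y,over,p,gap=0,tip=.017):
    """TCP so that the finger's upper face passes gap below the point edge_xz (case frame), tip reaching `over` beyond it in x"""
    ex,ez=edge_xz;z=np.array([np.cos(p),-np.sin(p)])
    a=np.array([ex,ez-gap-HALF/np.cos(p)])+z*(over/np.cos(p)-tip)
    return c0+RC@[a[0],y,a[1]]
def edge(t): return .125-.285*np.cos(t),.07+.285*np.sin(t)
E
python3 - <<'E'
from h import *
from workcell import *
np.set_printoptions(precision=3,suppress=True)
V=d["wrist"]["view"];o=get_obs()
cam=-V[:3,:3].T@V[:3,3];print("cam in tool",Rot.from_quat(o["orientation"]).inv().apply(cam-o["position"]))
for p in(.35,.45,.55):
  for s in(1,-1):
    print(p,s)
    for a in[((-.2165,.219),-.155,.028),(edge(.55),-.155,.028),(edge(.5),-.08,.028),(edge(0),-.08,.018)]:
        print("  ",tcp(*a,p),kinematics.solve_ik(tcp(*a,p),quat(p,s)))
E
```

```text
cam in tool [ 0.077 -0.    -0.126]
0.35 1
   [ 0.666 -0.022  0.203] [-0.434  0.85   1.396  0.941  1.747  2.308]
   [0.654 0.076 0.203] [-0.319  0.793  1.522  1.015  1.636  2.298]
   [0.58  0.06  0.191] [-0.378  0.742  1.681  0.967  1.611  2.186]
   [0.586 0.015 0.058] [-0.435  0.969  1.598  0.92   1.555  2.049]
0.35 -1
   [ 0.666 -0.022  0.203] [-0.434  0.85   1.396  0.941  1.747 -0.834]
   [0.654 0.076 0.203] [-0.319  0.793  1.522  1.015  1.636 -0.843]
   [0.58  0.06  0.191] [-0.378  0.742  1.681  0.967  1.611 -0.956]
   [0.586 0.015 0.058] [-0.435  0.969  1.598  0.92   1.555 -1.092]
0.45 1
   [ 0.666 -0.021  0.201] [-0.419  0.807  1.411  0.886  1.682  2.327]
   [0.654 0.077 0.201] [-0.303  0.75   1.533  0.959  1.57   2.33 ]
   [0.58  0.06  0.188] [-0.36   0.694  1.694  0.921  1.541  2.22 ]
   [0.586 0.016 0.056] [-0.418  0.917  1.627  0.885  1.474  2.076]
0.45 -1
   [ 0.666 -0.021  0.201] [-0.419  0.807  1.411  0.886  1.682 -0.815]
   [0.654 0.077 0.201] [-0.303  0.75   1.533  0.959  1.57  -0.812]
   [0.58  0.06  0.188] [-0.36   0.694  1.694  0.921  1.541 -0.921]
   [0.586 0.016 0.056] [-0.418  0.917  1.627  0.885  1.474 -1.066]
0.55 1
   [ 0.666 -0.02   0.198] [-0.401  0.765  1.429  0.829  1.614  2.35 ]
   [0.654 0.078 0.198] [-0.282  0.709  1.544  0.901  1.504  2.366]
   [0.58  0.061 0.185] [-0.338  0.649  1.707  0.873  1.471  2.259]
   [0.586 0.017 0.055] [-0.397  0.867  1.655  0.848  1.392  2.107]
0.55 -1
   [ 0.666 -0.02   0.198] [-0.401  0.765  1.429  0.829  1.614 -0.792]
   [0.654 0.078 0.198] [-0.282  0.709  1.544  0.901  1.504 -0.776]
   [0.58  0.061 0.185] [-0.338  0.649  1.707  0.873  1.471 -0.882]
   [0.586 0.017 0.055] [-0.397  0.867  1.655  0.848  1.392 -1.034]
```

Run:
```python
from h import *
from workcell import *
hand.move_gripper(0.0,20)
p=.5
bot.reach(tcp((-.25,.205),-.158,.028,p),quat(p,-1))
o=get_obs();print(o["time_s"],o["position"],o["gripper_width"],bot.tcp_to_tips,o["wrist_force"])
bot.servo_line(tcp((-.1165,.219),-.158,.028,p,gap=.012),velocity=.12)
o=get_obs();print(o["time_s"],o["position"],tcp((-.1165,.219),-.158,.028,p,gap=.012),o["wrist_force"])
c=vision.read_camera("side")
cv2.imwrite("pics/s1.png",cv2.resize(c["frame"][110:330,200:460,::-1],None,fx=3,fy=2.7,interpolation=cv2.INTER_CUBIC))
```

```text
3.4917 [ 0.67325485 -0.0542815   0.18567319] 1.9481953834515974e-05 0.017 [ 0.83954344 -1.30926901  0.26385951]
4.7583 [0.65672588 0.07843878 0.18724416] [0.65647799 0.07910392 0.18731933] [ 0.97488394 -0.02610787 -0.28734591]
```

View pics/s1.png

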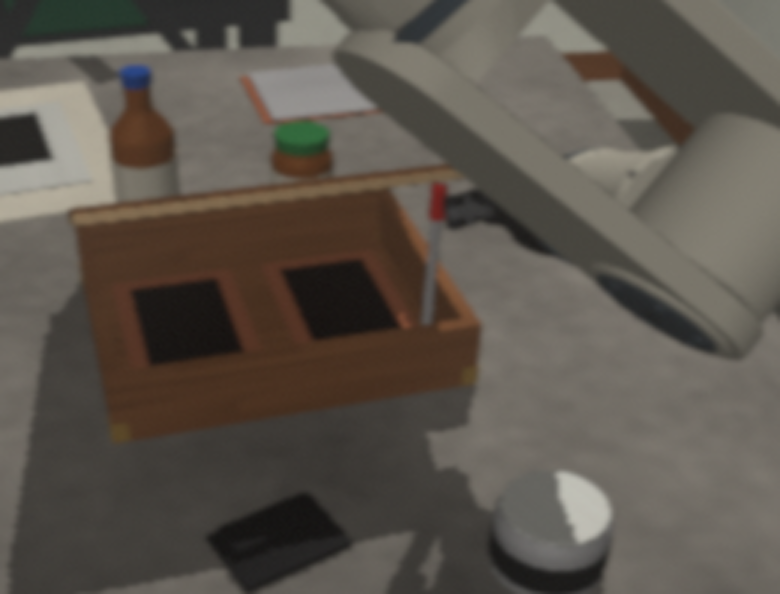

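Side view: the closed fingertip (445,205) sits just right of the red tip (437,200), under the lid. A wrist housing at (740,340) could come down towards the tin (550,530), so I'm checking that from the scene camera.

Run:
```python
from h import *
from workcell import *
c=vision.read_camera("scene")
cv2.imwrite("pics/s2.png",cv2.resize(c["frame"][0:300,100:480,::-1],None,fx=2,fy=2,interpolation=cv2.INTER_CUBIC))
```

```text
(no output)
```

View pics/s2.png

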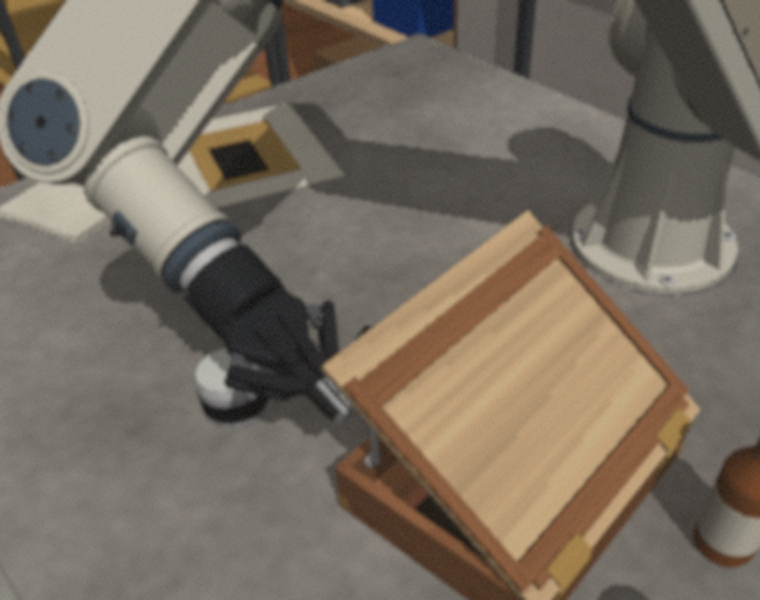

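The scene view shows the fingers at the lid's far corner (335,395), with their knuckles above the tin (225,385). The wrist housing's blue disc is at (43,120), well back. I'll triangulate its height.

Run:
```python
from h import *
from workcell import *
print(tri("scene",(100+43/2,60),"side",(200+665/3,110+305/2.7)))
q=kinematics.solve_ik
print(get_obs()["orientation"],RC.T@Rot.from_quat(get_obs()["orientation"]).as_matrix())
```

```text
(array([ 0.67543799, -0.2630433 ,  0.33085779]), np.float64(0.07099787954654925))
[ 0.56880478  0.6451522   0.33741392 -0.38261156] [[ 4.79520372e-01 -8.85767712e-04  8.77530300e-01]
 [-3.33404542e-04 -9.99999602e-01 -8.27200029e-04]
 [ 8.77530684e-01  1.04086678e-04 -4.79520477e-01]]
```

Run:
```python
from h import *
from workcell import *
np.set_printoptions(precision=2,suppress=True)
p=.5;f0=np.mean([get_obs()["wrist_force"] for _ in range(5)],0)
for g in np.arange(.009,-.009,-.0015):
    bot.servo_line(tcp((-.1165,.219),-.158,.028,p,gap=g),velocity=.02);bot.dwell(.06)
    f=get_obs()["wrist_force"]-f0;print(round(g,4),f,get_obs()["time_s"])
    if f[2]<-1.5: break
print(get_obs()["position"])
np.save("g.npy",g)
```

```text
0.009 [0.47 0.02 0.28] 5.2167
0.0075 [0.22 0.05 0.66] 5.525
0.006 [1.06 0.88 1.14] 5.8333
0.0045 [-0.28 -0.5  -0.36] 6.1417
0.003 [-0.06  0.6   0.46] 6.45
0.0015 [ 0.26 -0.09 -0.06] 6.7583
0.0 [ 0.15  0.8  -1.99] 7.0667
[0.66 0.08 0.2 ]
```

Run:
```python
from h import *
from workcell import *
np.set_printoptions(precision=2,suppress=True)
p=.5
bot.servo_line(tcp((-.1165,.219),-.158,.028,p,gap=.002),velocity=.02)
f0=get_obs()["wrist_force"]
for y in(-.13,-.11,-.09,-.07):
    bot.servo_line(tcp((-.1165,.219),y,.028,p,gap=.002),velocity=.08)
    print(y,get_obs()["wrist_force"]-f0)
bot.dwell(.4);o=get_obs();print(o["wrist_force"]-f0,o["time_s"])
c=vision.read_camera("side")
cv2.imwrite("pics/s3.png",cv2.resize(c["frame"][110:330,200:460,::-1],None,fx=3,fy=2.7,interpolation=cv2.INTER_CUBIC))
```

```text
-0.13 [-1.79 -0.76 -0.98]
-0.11 [-1.46 -1.61 -1.9 ]
-0.09 [-2.05 -0.24 -2.2 ]
-0.07 [-1.67 -0.32 -1.14]
[-0.79 -0.52 -2.06] 9.4167
```

View pics/s3.png

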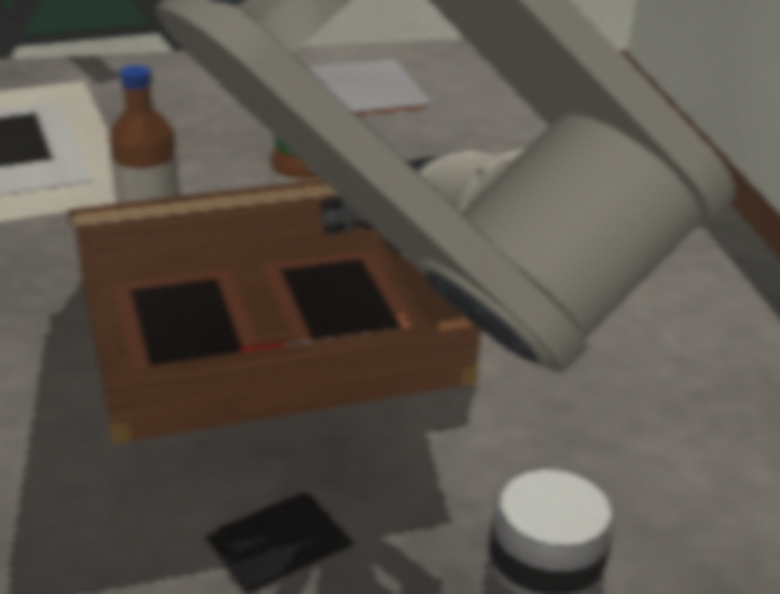

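The rod lies folded inside the front wall (red tip at (262,345)), and the lid rests on the finger (340,212). Now I'll lower it.

Run:
```python
from h import *
from workcell import *
np.set_printoptions(precision=2,suppress=True)
p=.5
for t in(.5,.44,.38,.32,.26,.21,.17,.14,.11,.09,.07,.05,.035,.02,.01):
    bot.servo_line(tcp(edge(t),-.07,.018+.01*t/.53,p),velocity=.06 if t>.1 else .03)
    o=get_obs();print(t,o["wrist_force"],round(o["time_s"],2))
for g in(0,.004,.008,.012):
    bot.servo_line(tcp(edge(0),-.07,.018,p,gap=g),velocity=.02)
    o=get_obs();print(g,o["wrist_force"],round(o["time_s"],2))
bot.dwell(.3)
c=vision.read_camera("side")
cv2.imwrite("pics/s4.png",cv2.resize(c["frame"][110:330,200:460,::-1],None,fx=3,fy=2.7,interpolation=cv2.INTER_CUBIC))
```

```text
0.5 [ 0.15 -1.94 -1.18] 9.84
0.44 [ 0.68  0.03 -2.44] 10.28
0.38 [ 1.16 -0.96 -3.3 ] 10.71
0.32 [ 0.78 -0.21 -2.01] 11.14
0.26 [ 0.58 -0.26 -2.49] 11.57
0.21 [ 0.1  -1.31 -1.93] 11.96
0.17 [-0.05 -2.06 -2.73] 12.29
0.14 [ 0.72 -2.01 -1.64] 12.58
0.11 [ 0.65 -1.27 -2.2 ] 12.88
0.09 [ 0.59  0.37 -3.12] 13.21
0.07 [ 0.2   0.1  -2.08] 13.54
0.05 [ 0.34 -0.42 -1.77] 13.88
0.035 [-0.45  0.52 -2.97] 14.17
0.02 [ 0.28 -0.66 -2.44] 14.46
0.01 [ 0.95 -0.06 -2.44] 14.71
0 [ 0.13 -0.43 -0.29] 15.0
0.004 [-0.56 -0.75 -0.01] 15.35
0.008 [-0.6   0.03  0.22] 15.7
0.012 [ 0.1   0.04 -0.01] 16.05
```

View pics/s4.png

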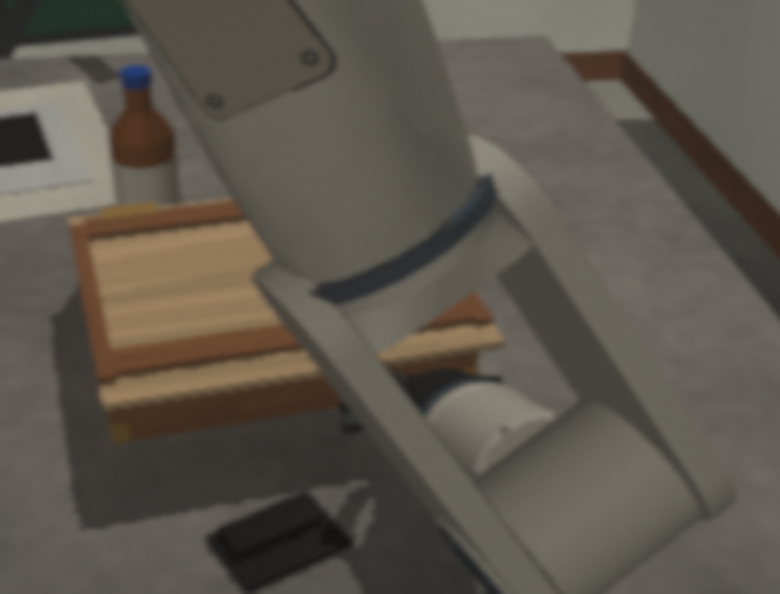

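The lid is shut, with no load on the finger and the spreader unmoved. I'll retract along the finger axis.

Run:
```python
from h import *
from workcell import *
o=get_obs();z=Rot.from_quat(o["orientation"]).as_matrix()[:,2]
bot.servo_line(o["position"]-.12*z,velocity=.1)
bot.dwell(.3)
c=vision.read_camera("scene");o=get_obs();print(o["time_s"],o["wrist_force"])
cv2.imwrite("pics/s5.png",cv2.resize(c["frame"][50:350,150:500,::-1],None,fx=2,fy=2,interpolation=cv2.INTER_CUBIC))
```

```text
18.1 [ 0.04311461 -0.28076996 -0.09012704]
```

View pics/s5.png

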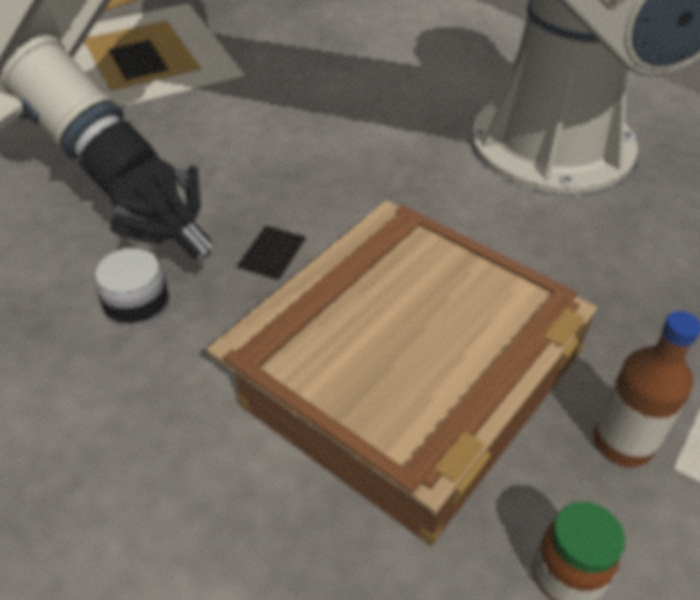

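The lid lies flat and shut, the gripper (200,240) is clear of everything, and the tin (130,285), spreader, bottle and jar are in place.

```bash
python3 -c "
from workcell import *
print(hand_in())"
```

```text
the job is handed in; nothing more can be done
None
```

The rod was knocked over and lies folded, the lid came down on the finger and is fully shut, the tin, jar, bottle and spreader stand where they were in the last picture, and the job is handed in (18 s on the robot's clock; the hand-in gave no verdict).

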